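Fit-test a lens sleeve on the leaning gauge pin and send it to the right bin

ROBOT

A 6-joint arm with a two-finger parallel gripper is mounted at the origin on the work surface. World frame = base frame: x ahead of the robot, y to its left, z up, the work surface at z = 0. Lengths are in m, angles in rad, forces in N, time in s.
With the tool pointing down it reaches from about 0.35 to 0.975 m from the base axis. Payload 4.9 kg.
Tool frame: the origin (TCP) lies at the very end of the fingers, on their centre line; the grasp point (between the pads) lies manip.grip_point_offset behind it (manip.grip_point_offset is the distance from the TCP to the grasp point, in m); z points along the fingers, y is the line along which they close (so a half turn about z gives the same grasp; the last joint's range is limited). The gripper opens to 85 mm and grips with 20 to 120 N. Pads are 22 mm wide; open, the fingers measure 114 mm over their backs; the gripper's body (76 mm by 85 mm) begins 54 mm behind the grasp point. The pads swing forward as they close: fully open they stand 13 mm farther back than shut.
Start: joints at [-1.446, 0.053, 1.613, -0, 1.476, -0.119], TCP at [0.151, -0.606, 0.231] pointing down, gripper open.
Joint ranges: [-3.01, 3.01], [-1.01, 2.22], [0.06, 2.58], [-1.02, 4.17], [0.09, 2.62], [-3.14, 3.14]. Speed limits (rad/s): [2.57, 2.57, 3.14, 3.14, 3.14, 3.14].

INTERFACE

Orientations are given as a unit quaternion [w, x, y, z].
In Python, from plant import manip gives the robot as it stands.
- The arm moves only by the shell command python3 -m crank 'ROWS' [OPENING]. ROWS is JSON, a list of rows, each an object of numbers: "x", "y", "z": the shift along the tool's x, y, z in cm; "turn": the turn about the tool's z in rad. In form: [{"x": .., "y": .., "z": .., "turn": ..}, ...]. A call has 1 to 5 rows; each row shifts and turns the commanded pose from where the row before left it, along the tool's axes as they then stand; what a row does not reach is not made up. A row lasts 1/10 s, in which the tool goes at most 50 mm and 8.59 degrees, less where a joint would pass 70% of its speed; a pose out of reach is approached as far as the arm can. A call with a gripper value outside its range is refused whole. OPENING is the opening in per cent of the stroke, from 0 (shut) to 100 (fully open), set as the call begins (- or left out, the last holds). The fingers move at their own pace and stop on an object; the grip force is fixed at half the most. Time passes only in rows, so rows that do not move let the fingers close. It gives the time, the measured TCP pose, the force, the opening and the grip force at its end, in the units of the state.
- manip.state(): the state, without advancing time (a new reading comes with each control period).
- manip.grab_frame(name): name is "side" or "top"; returns (picture, depth): 420x560x3 uint8, red, green, blue; 420x560 float32, m along the optical axis (not along the pixel's ray), 0 where there is no reading.
- manip.camera_model(name): a dict with "mtx" (3x3 intrinsics, pixels), "k1" (the pictures are not rectified: a ray, as slopes to the right and down, at radius r is drawn at 1 + k1 r^2 times it, then the intrinsics apply), "world_to_cam" (4x4, takes a point from world to camera coordinates). Camera axes: x right, y down, z forward; pixel columns grow to the right and rows downward; lengths in m; the calibration is good to about 2 mm. A picture is of the moment at which its call begins. camera_model takes no time and is no camera call.
- manip.job_done(): hands the job in; it is judged then, once.
The state is a dict: "time": time; "joint_pos": joint angles; "joint_vel": joint speeds; "joint_efforts": joint torques, N m; "tool_pos": TCP position; "tool_rot": TCP orientation; "contact_force": force on the tool from outside, world axes, zero at the start; "ft_torque": the same for the moment, N m; "gripper_width": opening from 0.0 (shut) to 1.0 (fully open); "grasp_force": force on a finger pad.
Only numpy, scipy, OpenCV 4.12 (cv2) and the standard library are available. Lean on these libraries where they do the work, as an engineer would, in place of code of your own. Each camera call takes 0.05 s, during which the arm holds its last target. There are 200 camera calls.

TASK

Take the sleeve from the yellow pad and slide it along the leaning gauge pin as far as it will go without forcing it, then let go of it there. If it went fully home against the collar it is good and belongs in the green bin; if it stopped part way it is tight and belongs in the red bin: swing the diverter's lever fully over towards that bin, then take the sleeve off the pin and drop it into the chute so that it runs down into that bin. Leave the lever there, leave the sleeve on the blue pad where it stands, and do not disturb the other things on the bench.

Things in the scene. Friction and masses are not known exactly. Their poses are not given: they have to be found in the camera images.
- sleeve_a: black lens-barrel sleeve with an orange line near each end: open tube, 52 mm outside diameter, 90 mm long, 0.11 to 0.23 kg, the same at both ends. Origin on its axis at mid-length, z along the tube. Stands upright on one of the two pads at the start (the two sleeves look alike and change places). Its bore is either 40.5 mm throughout (good) or has a 34 mm land inside that begins 8 mm from each end (tight): only the gauge tells
- sleeve_b: black lens-barrel sleeve with an orange line near each end: open tube, 52 mm outside diameter, 90 mm long, 0.11 to 0.23 kg, the same at both ends. Origin on its axis at mid-length, z along the tube. Stands upright on one of the two pads at the start (the two sleeves look alike and change places). Its bore is either 40.5 mm throughout (good) or has a 34 mm land inside that begins 8 mm from each end (tight): only the gauge tells
- pad_next: yellow square pad, 85 mm wide, 6 mm thick, fixed; the sleeve standing on it is the one to test. Origin at the centre of its underside, on the bench
- pad_wait: blue square pad, 85 mm wide, 6 mm thick, fixed; the sleeve on it must stay. Origin at the centre of its underside
- gauge_pin: fixed steel gauge pin leaning 35 degrees from the vertical, towards the robot's side. Origin at the middle of the collar's upper face (68 mm collar, 60 mm above the bench), z along the pin out of the collar. Pin: 37 mm diameter from 0 to 45 mm, cone from 37 to 30 mm diameter from 45 to 49 mm, 30 mm nose up to 85 mm, then a pointed end to 16 mm diameter at 95 mm. A good sleeve rests with its mid-length 45 mm up the pin, a tight one about 84 mm up
- gauge: dark steel base plate of the gauge, 130 x 100 x 12 mm, fixed, with a blue block on it; origin at the centre of its underside; its -x is the side to which the pin leans
- diverter: fixed blue stand of the diverter (200 x 90 mm foot, two 150 mm uprights). Origin at the centre of its underside; +x away from the robot, +y towards the bin on the robot's left
- chute_mid (a point): centre of the rocking chute's floor, on its hinge, 150 mm above the bench. The floor is an open aluminium channel 150 mm wide along the diverter's x, 170 mm long, with 40 mm side walls; its two ends (diverter's +y and -y) hang over the two bins
- lever_knob (a point): centre of the orange ball, 28 mm diameter, on top of the chute's lever. It stands 115 mm from the chute's middle on the robot's side (diverter's -x) and 104 mm from the hinge axis, on a 12 mm rod; lever and chute are one piece
- chute (a joint): swing of lever and chute about the diverter's x axis, rad: 0 is lever upright and chute level (start near 0), +0.72 (stop) lever fully over to -y and chute sloping down to the -y bin, -0.72 (stop) lever over to +y and chute down to the +y bin. Stays where left; takes about 3 N at the ball
- bin_green: green open bin for good sleeves, 170 (x) x 190 (y) x 65 mm, fixed, under one end of the chute (either one). Origin at the centre of its underside
- bin_red: red open bin for tight sleeves, same size, under the other end of the chute. Origin at the centre of its underside
- lens_unit: black headlamp lens unit with a glass dome, 70 mm diameter, 60 mm high, not to be disturbed. Origin at the centre of its underside
- screwdriver: red-handled screwdriver lying on the bench, 200 mm long, not to be disturbed
- jar: closed jar, 70 mm diameter, 90 mm high, not to be disturbed. Origin at the centre of its underside
- wrench: steel wrench lying on the bench, 180 mm long, not to be disturbed
There are look-alikes about, which are no part of the job. What is shaped like the sleeve_a but pink is not meant. Leave any brown look-alike of the gauge alone.

How it is judged:
On the way, in this order (a step that is already met when the one before it is completed fails the run):
1. the sleeve from the yellow pad is on the gauge pin as far as it goes (good: mid-length under 50 mm up the pin; tight: 76 to 92 mm), in line with it, and released (((horizontal distance between sleeve_b and pad_wait below 0.025 m and angle between sleeve_b's own z axis and vertical below 0.1 rad and height (world z) of sleeve_b below 0.06 m and x of sleeve_a in the frame of gauge_pin between -0.007 and 0.007 m and y of sleeve_a in the frame of gauge_pin between -0.007 and 0.007 m and z of sleeve_a in the frame of gauge_pin between 0.04 and 0.05 m and angle between the z axis of sleeve_a and the z axis of gauge_pin, either way round below 0.15 rad) or (horizontal distance between sleeve_a and pad_wait below 0.025 m and angle between sleeve_a's own z axis and vertical below 0.1 rad and height (world z) of sleeve_a below 0.06 m and x of sleeve_b in the frame of gauge_pin between -0.007 and 0.007 m and y of sleeve_b in the frame of gauge_pin between -0.007 and 0.007 m and z of sleeve_b in the frame of gauge_pin between 0.076 and 0.092 m and angle between the z axis of sleeve_b and the z axis of gauge_pin, either way round below 0.15 rad)) and contact force between the fingers and sleeve_a below 0.1 N and contact force between the fingers and sleeve_b below 0.1 N), for 0.3 s.
2. the lever is fully over (beyond 0.62 rad) towards the bin for that result (((horizontal distance between sleeve_b and pad_wait below 0.025 m and angle between sleeve_b's own z axis and vertical below 0.1 rad and height (world z) of sleeve_b below 0.06 m and ((y of bin_green in the frame of diverter above 0 m and value of joint chute below -0.62 rad) or (y of bin_green in the frame of diverter below 0 m and value of joint chute above 0.62 rad))) or (horizontal distance between sleeve_a and pad_wait below 0.025 m and angle between sleeve_a's own z axis and vertical below 0.1 rad and height (world z) of sleeve_a below 0.06 m and ((y of bin_red in the frame of diverter above 0 m and value of joint chute below -0.62 rad) or (y of bin_red in the frame of diverter below 0 m and value of joint chute above 0.62 rad))))), for 0.2 s.
3. the sleeve is let go in the chute, its middle within 100 mm of the chute's centre, with the lever still over (((horizontal distance between sleeve_b and pad_wait below 0.025 m and angle between sleeve_b's own z axis and vertical below 0.1 rad and height (world z) of sleeve_b below 0.06 m and distance between sleeve_a and chute_mid below 0.1 m and contact force between the fingers and sleeve_a below 0.1 N and ((y of bin_green in the frame of diverter above 0 m and value of joint chute below -0.62 rad) or (y of bin_green in the frame of diverter below 0 m and value of joint chute above 0.62 rad))) or (horizontal distance between sleeve_a and pad_wait below 0.025 m and angle between sleeve_a's own z axis and vertical below 0.1 rad and height (world z) of sleeve_a below 0.06 m and distance between sleeve_b and chute_mid below 0.1 m and contact force between the fingers and sleeve_b below 0.1 N and ((y of bin_red in the frame of diverter above 0 m and value of joint chute below -0.62 rad) or (y of bin_red in the frame of diverter below 0 m and value of joint chute above 0.62 rad))))), for 0.04 s.
At the end, for the whole second after the job is handed in: the tested sleeve lies at rest inside the green bin if it fits or the red bin if it is tight (its middle within the bin and below 75 mm), the lever is still over towards that bin beyond 0.62 rad, and the other sleeve still stands within 25 mm of the middle of the blue pad (((horizontal distance between sleeve_b and pad_wait below 0.025 m and angle between sleeve_b's own z axis and vertical below 0.1 rad and height (world z) of sleeve_b below 0.06 m and x of sleeve_a in the frame of bin_green between -0.085 and 0.085 m and y of sleeve_a in the frame of bin_green between -0.095 and 0.095 m and z of sleeve_a in the frame of bin_green between 0 and 0.075 m and ((y of bin_green in the frame of diverter above 0 m and value of joint chute below -0.62 rad) or (y of bin_green in the frame of diverter below 0 m and value of joint chute above 0.62 rad))) or (horizontal distance between sleeve_a and pad_wait below 0.025 m and angle between sleeve_a's own z axis and vertical below 0.1 rad and height (world z) of sleeve_a below 0.06 m and x of sleeve_b in the frame of bin_red between -0.085 and 0.085 m and y of sleeve_b in the frame of bin_red between -0.095 and 0.095 m and z of sleeve_b in the frame of bin_red between 0 and 0.075 m and ((y of bin_red in the frame of diverter above 0 m and value of joint chute below -0.62 rad) or (y of bin_red in the frame of diverter below 0 m and value of joint chute above 0.62 rad)))) and linear speed of each of sleeve_a, sleeve_b below 0.05 m/s and contact force between the fingers and sleeve_a below 0.1 N and contact force between the fingers and sleeve_b below 0.1 N); the robot touches nothing.
It fails at once if a sleeve is forced against the gauge pin with more than 50 N (contact force between any of sleeve_a, sleeve_b and gauge_pin above 50 N).
It fails at once if a sleeve ends in the wrong bin ((x of sleeve_a in the frame of bin_red between -0.085 and 0.085 m and y of sleeve_a in the frame of bin_red between -0.095 and 0.095 m and z of sleeve_a in the frame of bin_red between 0 and 0.075 m) or (x of sleeve_b in the frame of bin_green between -0.085 and 0.085 m and y of sleeve_b in the frame of bin_green between -0.095 and 0.095 m and z of sleeve_b in the frame of bin_green between 0 and 0.075 m)).
It fails at once if the lens unit, screwdriver, jar or wrench is moved by more than 30 mm (distance of any of lens_unit, screwdriver, jar, wrench from where it was at the start of the episode above 0.03 m).
It also fails if it takes over 69 s, if anything falls off the work surface, if the arm or the gripper's body presses on something with over 40 N, if the wrist force passes 120 N, or if a joint passes its speed limit or range.

## Working session

There is one attempt and no reset: what is moved stays moved. The work goes in short steps, Python scripts to look and compute and a shell command to move; the robot and the scene stay as the last step left them, time stands still between calls to the robot, and variables do not carry over. Pictures are saved under pics/ and viewed, at most 13 in all, crops included, and the job is handed in when it is done.

```bash
ls; mkdir -p pics; cat > h.py <<'E'
import numpy as np, cv2
from plant import manip
def snap(n,f=None):
    im,d=manip.grab_frame(n)
    if f: cv2.imwrite(f'pics/{f}.png',im[:,:,::-1])
    return im,d
def rays(n,uv):
    m=manip.camera_model(n);K=np.array(m["mtx"]);T=np.array(m["world_to_cam"])
    p=(np.atleast_2d(uv)-K[:2,2])/[K[0,0],K[1,1]]
    q=p.copy()
    for _ in range(20): q=p/(1+m["k1"]*(q**2).sum(1,keepdims=True))
    return np.c_[q,np.ones(len(q))],T
def pts(n,uv,d):   # depth -> world
    r,T=rays(n,uv); uv=np.atleast_2d(uv).astype(int)
    c=r*d[uv[:,1],uv[:,0]][:,None]
    return (c-T[:3,3])@T[:3,:3]
def onplane(n,uv,z):
    r,T=rays(n,uv); o=-T[:3,:3].T@T[:3,3]; w=r@T[:3,:3]
    return o+w*((z-o[2])/w[:,2])[:,None]
def cloud(n,d):
    v,u=np.mgrid[0:420,0:560]; uv=np.c_[u.ravel(),v.ravel()]
    P=pts(n,uv,d); P[d.ravel()==0]=np.nan
    return P.reshape(420,560,3)
E
python3 - <<'E'
from h import *
a,da=snap("top","top0"); b,db=snap("side","side0")
np.savez('f0.npz',a=a,da=da,b=b,db=db)
for n in("top","side"):
    m=manip.camera_model(n);T=np.array(m["world_to_cam"]);print(n,m["mtx"],m["k1"],-T[:3,:3].T@T[:3,3],T[:3,:3].round(3).tolist())
print(manip.grip_point_offset,manip.state())
E
```

```text
pics
top [[399.34100539   0.         282.0118748 ]
 [  0.         399.34100539 210.74160447]
 [  0.           0.           1.        ]] -0.0028054244646167044 [ 0.50795542 -0.0353924   1.31530576] [[0.024, -1.0, -0.013], [-0.998, -0.023, -0.052], [0.052, 0.014, -0.999]]
side [[489.19469049   0.         284.44094594]
 [  0.         489.19469049 214.49017191]
 [  0.           0.           1.        ]] 0.04865564546634036 [-0.07141972  0.78260331  0.8888827 ] [[-0.792, -0.61, 0.017], [-0.359, 0.444, -0.821], [0.493, -0.656, -0.571]]
0.0187 {'time': 0.1, 'joint_pos': array([-1.44599355e+00,  5.33332043e-02,  1.61415720e+00,  2.84326312e-05,
        1.47597840e+00, -1.18950093e-01]), 'joint_vel': array([ 1.60014040e-03, -1.38830904e-03, -1.71943747e-03, -1.68297044e-05,
       -1.16035763e-03, -8.58496190e-04]), 'joint_efforts': array([-1.62944525e-04, -3.94905281e+01, -3.71361530e+01, -1.89660545e-04,
        3.96609306e-03, -1.39408920e-05]), 'tool_pos': array([ 0.15080998, -0.60595824,  0.23015938]), 'tool_rot': array([-9.38110063e-04,  9.92581984e-01,  1.21573533e-01,  1.14060115e-05]), 'contact_force': array([-0.4190711 ,  0.51736731, -0.20506387]), 'ft_torque': array([ 0.00903763, -0.03191434,  0.06073012]), 'grasp_force': 0.0, 'gripper_width': 1.002703796293697}
```

View pics/top0.png

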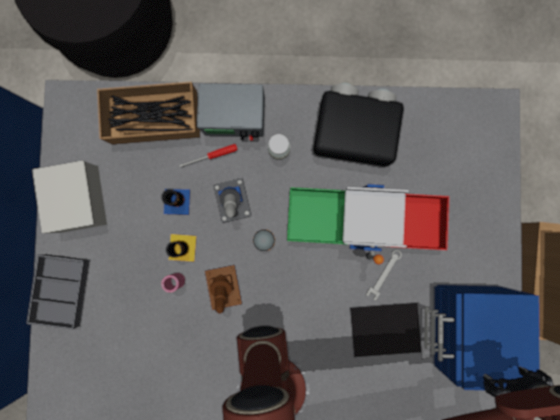

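View pics/side0.png

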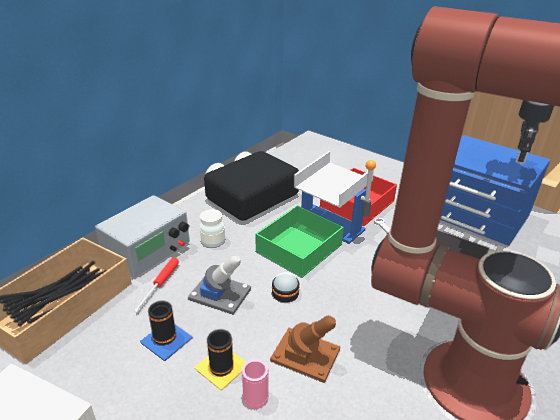

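The top view shows the yellow-pad sleeve at (178,248), blue-pad sleeve at (173,198), gauge with pin at (232,200), green bin on +y (315,215), red on -y (428,222), knob at (379,259), lens unit at (263,240). In the side view the true gauge's pin is at (228,270) and the brown decoy is at (310,345).

```bash
python3 - <<'E'
from h import *
from scipy.optimize import least_squares
f=np.load('f0.npz'); A=cloud("top",f['da']);B=cloud("side",f['db'])
# coarse
for nm,uv,z in [("yellow",(178,248),.09),("blue",(173,198),.09),("knob",(379,259),.25),("gauge",(232,200),.012),("lens",(263,240),.05),("pink",(171,283),.09),("jar",(279,146),.09),("brown",(221,288),.05)]:
    print(nm,onplane("top",uv,z)[0].round(3),pts("top",uv,f['da'])[0].round(3))
# pads by colour: centroid of mask min-area rect
def rect(n,im,lo,hi,z,roi):
    h=cv2.cvtColor(im,cv2.COLOR_RGB2HSV); m=cv2.inRange(h,lo,hi); k=np.zeros_like(m); x0,y0,x1,y1=roi;k[y0:y1,x0:x1]=m[y0:y1,x0:x1]
    ys,xs=np.nonzero(k); P=onplane(n,np.c_[xs,ys],z)[:,:2]; r=cv2.minAreaRect(P.astype(np.float32)*1000);return r
print("ypad",rect("top",f['a'],(20,120,100),(35,255,255),.006,(155,225,210,270)))
print("bpad",rect("top",f['a'],(105,120,60),(125,255,255),.006,(155,180,200,220)))
print("green",rect("top",f['a'],(45,100,30),(80,255,255),.065,(280,180,350,250)))
print("red",rect("top",f['a'],(0,150,60),(5,255,255),.065,(395,185,460,255)))
def near(C,x,y,r,z0,z1):
    C=C.reshape(-1,3);C=C[~np.isnan(C[:,0])]
    return C[(np.hypot(C[:,0]-x,C[:,1]-y)<r)&(C[:,2]>z0)&(C[:,2]<z1)]
def circ(P,x,y):
    g=lambda p:np.hypot(P[:,0]-p[0],P[:,1]-p[1])-.026
    s=least_squares(g,[x,y],loss='soft_l1',f_scale=.002);return s.x.round(4),np.std(g(s.x)).round(4),len(P)
for nm,uv in(("yel",(178,248)),("blu",(173,198))):
    x,y=onplane("top",uv,.09)[0][:2]
    P=near(B,x,y,.045,.02,.085); print(nm,circ(P,x,y))
    Pt=near(A,x,y,.045,.085,.11); print(' top',len(Pt),Pt.mean(0).round(4))
h=cv2.cvtColor(f['b'],cv2.COLOR_RGB2HSV);m=cv2.inRange(h,(5,180,150),(18,255,255))
for C,im,n in((A,f['a'],'top'),(B,f['b'],'side')):
    h=cv2.cvtColor(im,cv2.COLOR_RGB2HSV);m=cv2.inRange(h,(5,170,120),(18,255,255))>0
    P=C[m];P=P[P[:,2]>.2];print(n,"knob",len(P),np.nanmean(P,0).round(4),P.min(0) if len(P) else 0)
x,y=onplane("top",(232,200),.06)[0][:2]
def prof(s): return np.interp(s,[0,.045,.049,.085,.095],[.0185,.0185,.015,.015,.008])
def g(p,P):
    t=np.radians(35);a=np.array([np.sin(t)*np.cos(p[2]),np.sin(t)*np.sin(p[2]),np.cos(t)])
    q=P-[p[0],p[1],.06]; s=q@a; return np.linalg.norm(q-s[:,None]*a,axis=1)-prof(s)
for C,n in((A,'top'),(B,'side'),(np.concatenate([A,B]),'both')):
    P=near(C,x-.02,y,.07,.085,.15)
    s=least_squares(g,[x,y,3.1],args=(P,),loss='soft_l1',f_scale=.002);print("pin",n,s.x.round(4),np.abs(g(s.x,P)).mean().round(4),len(P),P[:,2].max())
E
```

```text
yellow [0.45  0.298 0.09 ] [0.446 0.321 0.006]
blue [0.603 0.319 0.09 ] [0.61  0.344 0.003]
knob [ 0.441 -0.28   0.25 ] [ 0.442 -0.276  0.267]
gauge [0.607 0.147 0.012] [0.6   0.135 0.101]
lens [0.479 0.04  0.05 ] [0.48  0.04  0.057]
pink [0.343 0.315 0.09 ] [0.333 0.336 0.017]
jar [ 0.772 -0.004  0.09 ] [ 0.772 -0.004  0.088]
brown [0.326 0.168 0.05 ] [0.33  0.163 0.083]
ypad ((447.63134765625, 306.5728759765625), (81.73764038085938, 83.14921569824219), 86.95271301269531)
bpad ((598.2403564453125, 331.3919372558594), (76.10082244873047, 82.18965911865234), 1.2803878784179688)
green ((561.2511596679688, -124.15538024902344), (172.17372131347656, 167.1013946533203), 88.11039733886719)
red ((549.593505859375, -467.4687194824219), (130.83981323242188, 165.2364501953125), 88.00788116455078)
yel (array([0.4441, 0.3122]), np.float64(0.002), 667)
 top 111 [0.4464 0.3081 0.0937]
blu (array([0.6058, 0.3329]), np.float64(0.003), 581)
 top 135 [0.6072 0.3287 0.0927]
top knob 59 [ 0.4423 -0.275   0.2648] [ 0.43140493 -0.28500483  0.25867133]
side knob 50 [ 0.4358 -0.2661  0.2568] [ 0.4262643  -0.28024393  0.24463194]
pin top [0.6076 0.1468 3.3925] 0.0014 198 0.14531588125873166
pin side [0.6073 0.1488 3.3739] 0.0014 322 0.1426530430236743
pin both [0.6073 0.1482 3.3786] 0.0016 520 0.14531588125873166
```

```bash
cat > to.py <<'E'
import sys; from h import *
from scipy.spatial.transform import Rotation as R
s=manip.state(); q=s['tool_rot']; M=R.from_quat([q[1],q[2],q[3],q[0]]).as_matrix()
print('t',s['time'],'pos',s['tool_pos'].round(4),'x-axis ang',np.arctan2(M[1,0],M[0,0]).round(3),'F',s['contact_force'].round(1),'w',round(s['gripper_width'],3),'g',s['grasp_force'])
for a in sys.argv[1:]:
    t=np.array(eval(a)); d=M.T@(t-s['tool_pos'])*100; print(a,'tool cm',d.round(2),'len',np.linalg.norm(d).round(1))
E
R='{"x":3.9,"y":-2.2,"z":-1.3}'
python3 -m crank '[{"x":3.9,"y":-2.2,"z":-1.5},{"x":3.9,"y":-2.2,"z":-1.5},{"x":3.9,"y":-2.2,"z":-1.5},{"x":3.9,"y":-2.2,"z":-1.5},{"x":3.9,"y":-2.2,"z":-1.5}]' 100
python3 -m crank '[{"x":3.9,"y":-2.2,"z":-1.2},{"x":3.9,"y":-2.2,"z":-1.2},{"x":3.9,"y":-2.2,"z":-1.2},{"x":3.9,"y":-2.2,"z":-1.2},{"x":3.9,"y":-2.2,"z":-1.2}]'
python3 to.py "(.46,.0,.3)" "(.445,.31,.2)"
```

```text
t 0.1 pos [ 0.1508 -0.606   0.2302] x-axis ang 0.244 F [-0.4  0.5 -0.2] w 1.003 g 0.0
(.46,.0,.3) tool cm [ 44.63 -51.36  -6.88] len 68.4
(.445,.31,.2) tool cm [ 50.65 -81.78   3.18] len 96.3schema error: expected keys x, y, z, turn
schema error: expected keys x, y, z, turn
```

```bash
python3 -m crank '[{"x":3.9,"y":-2.2,"z":-1.5,"turn":0},{"x":3.9,"y":-2.2,"z":-1.5,"turn":0},{"x":3.9,"y":-2.2,"z":-1.5,"turn":0},{"x":3.9,"y":-2.2,"z":-1.5,"turn":0},{"x":3.9,"y":-2.2,"z":-1.5,"turn":0}]' 100
python3 -m crank '[{"x":3.9,"y":-2.2,"z":-1.2,"turn":0},{"x":3.9,"y":-2.2,"z":-1.2,"turn":0},{"x":3.9,"y":-2.2,"z":-1.2,"turn":0},{"x":3.9,"y":-2.2,"z":-1.2,"turn":0},{"x":3.9,"y":-2.2,"z":-1.2,"turn":0}]'
python3 to.py "(.46,.0,.3)" "(.445,.31,.2)"
```

```text
time: 0.6
tool_pos: [0.3144, -0.4511, 0.3063]
tool_rot: [-0.0, 0.993, 0.121, -0.0]
contact_force: [0.3, 0.3, 0.4]
gripper_width: 1.0
grasp_force: 0.0
time: 1.1
tool_pos: [0.4772, -0.2972, 0.3663]
tool_rot: [-0.0, 0.993, 0.122, -0.0]
contact_force: [0.9, -1.1, 0.3]
gripper_width: 0.996
grasp_force: 0.0
t 1.1 pos [ 0.4772 -0.2972  0.3663] x-axis ang 0.244 F [ 0.9 -1.1  0.3] w 0.996 g 0.0
(.46,.0,.3) tool cm [  5.51 -29.25   6.64] len 30.5
(.445,.31,.2) tool cm [ 11.54 -59.7   16.65] len 63.0
```

```bash
python3 -m crank '[{"x":0.8,"y":-4,"z":1,"turn":0},{"x":0.8,"y":-4,"z":1,"turn":0},{"x":0.8,"y":-4,"z":1,"turn":0},{"x":0.8,"y":-4,"z":1,"turn":0},{"x":0.8,"y":-4,"z":1,"turn":0}]'
python3 -m crank '[{"x":0.8,"y":-4,"z":1,"turn":0},{"x":0.8,"y":-4,"z":1,"turn":0},{"x":0.8,"y":-4,"z":1,"turn":0},{"x":0.8,"y":-4,"z":1,"turn":0},{"x":0.8,"y":-4,"z":1,"turn":0}]'
python3 -m crank '[{"x":0.8,"y":-4,"z":1,"turn":0},{"x":0.8,"y":-4,"z":1,"turn":0},{"x":0.8,"y":-4,"z":1,"turn":0},{"x":0.8,"y":-4,"z":1,"turn":0},{"x":0.8,"y":-4,"z":1,"turn":0}]'
python3 to.py "(.445,.310,.2)" "(.445,.31,.045)"
python3 - <<'E'
from h import *
b,db=snap("side","side1"); B=cloud("side",db)
C=B.reshape(-1,3);C=C[np.hypot(C[:,0]-.445,C[:,1]-.31)<.04];C=C[(C[:,2]>.02)&(C[:,2]<.092)]
from scipy.optimize import least_squares
print(least_squares(lambda p:np.hypot(C[:,0]-p[0],C[:,1]-p[1])-.026,[.445,.31],loss='soft_l1',f_scale=.001).x)
E
```

```text
time: 1.6
tool_pos: [0.4662, -0.0935, 0.3154]
tool_rot: [-0.0, 0.993, 0.121, -0.0]
contact_force: [0.3, 1.2, -0.6]
gripper_width: 1.0
grasp_force: 0.0
time: 2.1
tool_pos: [0.4566, 0.1102, 0.2655]
tool_rot: [0.0, 0.993, 0.122, -0.0]
contact_force: [0.2, -0.3, -1.0]
gripper_width: 0.999
grasp_force: 0.0
time: 2.6
tool_pos: [0.4472, 0.314, 0.2154]
tool_rot: [0.0, 0.993, 0.122, -0.0]
contact_force: [0.5, -0.8, -0.4]
gripper_width: 1.002
grasp_force: 0.0
t 2.6 pos [0.4472 0.314  0.2154] x-axis ang 0.244 F [ 0.5 -0.8 -0.4] w 1.002 g 0.0
(.445,.310,.2) tool cm [-0.31  0.33  1.54] len 1.6
(.445,.31,.045) tool cm [-0.3   0.33 17.04] len 17.1
[0.44412147 0.31208529]
```

View pics/side1.png

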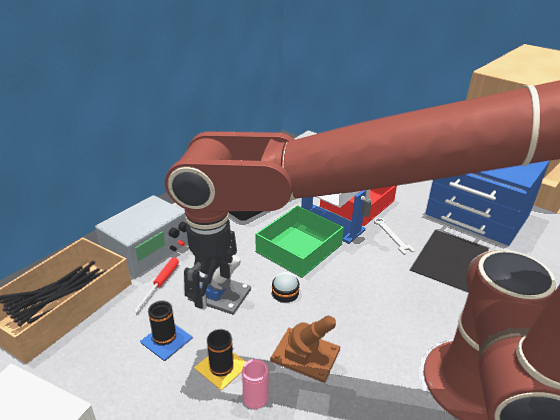

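The gripper is above the yellow-pad sleeve (220,350) with fingers open and clear. The pink tube is at (256,385) and the wait sleeve at (161,322).

```bash
python3 -m crank '[{"x":-0.2,"y":0.2,"z":4,"turn":0},{"x":-0.1,"y":0.1,"z":4,"turn":0},{"x":0,"y":0,"z":3.5,"turn":0},{"x":0,"y":0,"z":3,"turn":0},{"x":0,"y":0,"z":2.7,"turn":0}]'
python3 -m crank '[{"x":0,"y":0,"z":0,"turn":0},{"x":0,"y":0,"z":0,"turn":0},{"x":0,"y":0,"z":0,"turn":0},{"x":0,"y":0,"z":0,"turn":0},{"x":0,"y":0,"z":0,"turn":0}]' 0
python3 -m crank '[{"x":0,"y":0,"z":0,"turn":0},{"x":0,"y":0,"z":0,"turn":0},{"x":0,"y":0,"z":0,"turn":0},{"x":0,"y":0,"z":-0.5,"turn":0},{"x":0,"y":0,"z":-1,"turn":0}]'
python3 -m crank '[{"x":0,"y":0,"z":-3,"turn":0},{"x":0,"y":0,"z":-3.5,"turn":0},{"x":0,"y":0,"z":-4,"turn":0},{"x":0,"y":0,"z":-3,"turn":0},{"x":0,"y":0,"z":0,"turn":0}]'
python3 - <<'E'
from h import *
b,db=snap("side","side2");a,da=snap("top"); np.savez('f2.npz',a=a,da=da,b=b,db=db)
p=manip.state()['tool_pos'];print(p)
cv2.imwrite('pics/s2.png',cv2.resize(b[180:400,100:340,::-1],None,fx=2.5,fy=2.5))
E
```

```text
time: 3.15
tool_pos: [0.4446, 0.3082, 0.042]
tool_rot: [0.0, 0.993, 0.122, -0.001]
contact_force: [0.9, 0.2, -0.2]
gripper_width: 1.001
grasp_force: 0.0
time: 3.65
tool_pos: [0.4466, 0.3092, 0.0458]
tool_rot: [-0.0, 0.993, 0.122, 0.001]
contact_force: [-0.6, 0.3, 0.1]
gripper_width: 0.601
grasp_force: 62.8
time: 4.15
tool_pos: [0.4443, 0.308, 0.0581]
tool_rot: [0.001, 0.993, 0.122, -0.002]
contact_force: [0.1, -0.7, -2.0]
gripper_width: 0.597
grasp_force: 62.7
time: 4.65
tool_pos: [0.4483, 0.3101, 0.2006]
tool_rot: [-0.002, 0.993, 0.122, 0.005]
contact_force: [0.6, 0.7, -2.1]
gripper_width: 0.604
grasp_force: 63.1
[0.44561376 0.30869669 0.19452287]
```

View pics/s2.png

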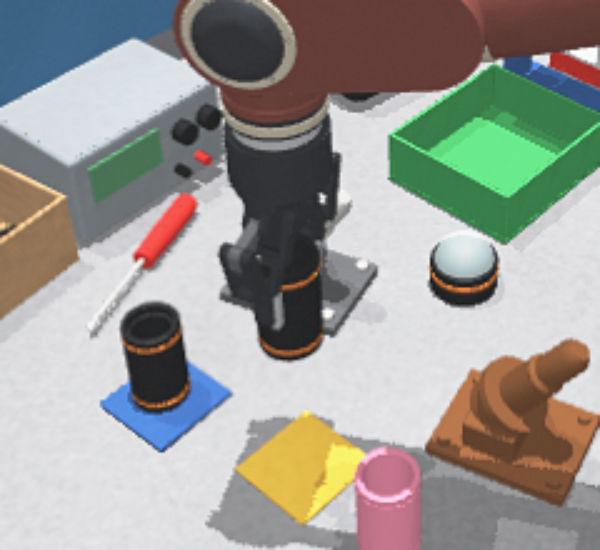

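The sleeve is held upright in the fingers at (290,300) in the crop, and the wait sleeve stays on its pad. Next I check where the held sleeve sits relative to the TCP.

```bash
python3 - <<'E'
from h import *
from scipy.optimize import least_squares
f=np.load('f2.npz'); B=cloud("side",f['db']).reshape(-1,3)
C=B[np.hypot(B[:,0]-.446,B[:,1]-.309)<.042]; print('zmin',np.sort(C[(C[:,2]>.1)][:,2])[[0,5,20]])
for z0,z1 in((.155,.168),(.168,.182)):
    P=C[(C[:,2]>z0)&(C[:,2]<z1)]
    print(z0,least_squares(lambda p:np.hypot(P[:,0]-p[0],P[:,1]-p[1])-.026,[.446,.309],loss='soft_l1',f_scale=.001).x,len(P))
E
python3 to.py "(.5635,.1376,.215)"
```

```text
zmin [0.16181661 0.16308519 0.16500752]
0.155 [0.44907959 0.30979492] 39
0.168 [0.44868511 0.31031336] 136
t 4.75 pos [0.4456 0.3087 0.1945] x-axis ang 0.244 F [-0.1  0.2 -3. ] w 0.602 g 62.99049261957407
(.5635,.1376,.215) tool cm [ 7.31 19.45 -2.05] len 20.9
```

```bash
python3 -m crank '[{"x":1.4,"y":3.9,"z":-0.8,"turn":0},{"x":1.5,"y":3.9,"z":-0.6,"turn":0},{"x":1.5,"y":3.9,"z":-0.6,"turn":0},{"x":1.5,"y":3.9,"z":0,"turn":0},{"x":1.4,"y":3.8,"z":0,"turn":0}]'
python3 -m crank '[{"x":0,"y":0,"z":0,"turn":0},{"x":0,"y":0,"z":0,"turn":0},{"x":0,"y":0,"z":0,"turn":0}]'
python3 to.py "(.5635,.1376,.17)"
python3 - <<'E'
from h import *
b,db=snap("side"); a,da=snap("top"); np.savez('f3.npz',a=a,da=da,b=b,db=db); print(manip.state()['tool_pos'])
cv2.imwrite('pics/s3.png',cv2.resize(b[160:330,130:330,::-1],None,fx=3,fy=3))
E
```

```text
time: 5.25
tool_pos: [0.5627, 0.1364, 0.2112]
tool_rot: [-0.0, 0.993, 0.122, -0.002]
contact_force: [0.4, 0.0, -1.5]
gripper_width: 0.595
grasp_force: 63.3
time: 5.55
tool_pos: [0.562, 0.1386, 0.2122]
tool_rot: [-0.0, 0.993, 0.122, -0.002]
contact_force: [0.6, 1.0, -2.5]
gripper_width: 0.599
grasp_force: 63.5
t 5.55 pos [0.562  0.1386 0.2122] x-axis ang 0.244 F [ 0.6  1.  -2.5] w 0.599 g 63.49172003567219
(.5635,.1376,.17) tool cm [0.14 0.14 4.22] len 4.2
[0.56228707 0.13905184 0.2132406 ]
```

View pics/s3.png

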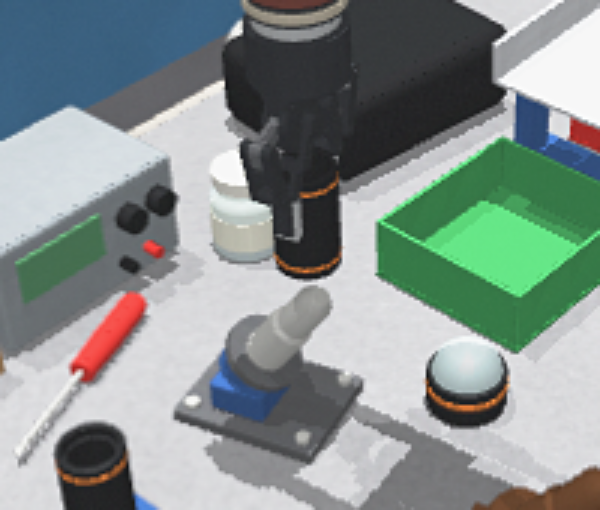

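The held sleeve at (307,230) hangs directly above the pin tip at (312,300), with no contact yet. I lower it carefully.

```bash
python3 -m crank '[{"x":0,"y":0.1,"z":1,"turn":0},{"x":0,"y":0,"z":1,"turn":0},{"x":0,"y":0,"z":1,"turn":0},{"x":0,"y":0,"z":0.7,"turn":0},{"x":0,"y":0,"z":0,"turn":0}]'
python3 -m crank '[{"x":0,"y":0,"z":0.5,"turn":0},{"x":0,"y":0,"z":0.4,"turn":0},{"x":0,"y":0,"z":0.3,"turn":0},{"x":0,"y":0,"z":0,"turn":0},{"x":0,"y":0,"z":0,"turn":0}]'
python3 to.py "(.549,.1341,.1523)" "(.5383,.1315,.1393)"
```

```text
time: 6.15
tool_pos: [0.5624, 0.137, 0.1751]
tool_rot: [-0.0, 0.993, 0.122, -0.002]
contact_force: [0.2, 0.7, -1.6]
gripper_width: 0.598
grasp_force: 63.5
time: 6.65
tool_pos: [0.5636, 0.1371, 0.1654]
tool_rot: [-0.0, 0.993, 0.122, 0.0]
contact_force: [0.5, 0.0, -0.9]
gripper_width: 0.6
grasp_force: 63.5
t 6.65 pos [0.5636 0.1371 0.1654] x-axis ang 0.244 F [ 0.5  0.  -0.9] w 0.6 g 63.48465587943792
(.549,.1341,.1523) tool cm [-1.49 -0.06  1.31] len 2.0
(.5383,.1315,.1393) tool cm [-2.59 -0.07  2.61] len 3.7
```

```bash
python3 -m crank '[{"x":0,"y":0,"z":0.2,"turn":0},{"x":-0.2,"y":0,"z":0.2,"turn":0},{"x":-0.3,"y":0,"z":0.1,"turn":0},{"x":0,"y":0,"z":0,"turn":0}]'
python3 -m crank '[{"x":-0.2,"y":0,"z":0.1,"turn":0},{"x":-0.3,"y":0,"z":0.1,"turn":0},{"x":0,"y":0,"z":0,"turn":0}]'
python3 -m crank '[{"x":-0.2,"y":0,"z":0.1,"turn":0},{"x":-0.3,"y":0,"z":0.1,"turn":0},{"x":0,"y":0,"z":0,"turn":0}]'
```

```text
time: 7.05
tool_pos: [0.5608, 0.1363, 0.1617]
tool_rot: [-0.0, 0.993, 0.122, 0.004]
contact_force: [5.6, 2.0, -2.3]
gripper_width: 0.601
grasp_force: 63.5
time: 7.35
tool_pos: [0.558, 0.1356, 0.1614]
tool_rot: [-0.001, 0.993, 0.121, 0.007]
contact_force: [9.1, 3.4, -0.4]
gripper_width: 0.596
grasp_force: 62.3
time: 7.65
tool_pos: [0.5535, 0.1343, 0.1599]
tool_rot: [-0.001, 0.993, 0.121, 0.007]
contact_force: [9.6, 2.9, 1.7]
gripper_width: 0.6
grasp_force: 62.4
```

```bash
python3 -m crank '[{"x":-0.2,"y":0,"z":0.3,"turn":0},{"x":-0.2,"y":0,"z":0.3,"turn":0},{"x":0,"y":0,"z":0,"turn":0}]'
python3 -m crank '[{"x":-0.3,"y":0,"z":0.2,"turn":0},{"x":-0.2,"y":0,"z":0.3,"turn":0},{"x":0,"y":0,"z":0,"turn":0}]'
python3 to.py "(.5383,.1315,.1393)"
```

```text
time: 7.95
tool_pos: [0.5503, 0.1334, 0.1559]
tool_rot: [-0.0, 0.993, 0.121, 0.008]
contact_force: [7.2, 1.5, 7.2]
gripper_width: 0.597
grasp_force: 60.8
time: 8.25
tool_pos: [0.5453, 0.1321, 0.1507]
tool_rot: [-0.0, 0.993, 0.121, 0.008]
contact_force: [6.3, 2.0, 7.9]
gripper_width: 0.595
grasp_force: 60.8
t 8.25 pos [0.5453 0.1321 0.1507] x-axis ang 0.244 F [6.3 2.  7.9] w 0.595 g 60.783326625823975
(.5383,.1315,.1393) tool cm [-0.71 -0.11  1.13] len 1.3
```

```bash
python3 -m crank '[{"x":-0.3,"y":0,"z":0.2,"turn":0},{"x":-0.2,"y":0,"z":0.3,"turn":0},{"x":0,"y":0,"z":0,"turn":0}]'
python3 -m crank '[{"x":-0.2,"y":0,"z":0.2,"turn":0},{"x":-0.1,"y":0,"z":0.2,"turn":0},{"x":0,"y":0,"z":0,"turn":0}]'
python3 - <<'E'
from h import *
b,db=snap("side"); a,da=snap("top"); np.savez('f4.npz',a=a,da=da,b=b,db=db); s=manip.state();print(s['tool_pos'],s['contact_force'])
cv2.imwrite('pics/s4.png',np.hstack([cv2.resize(b[190:330,150:290,::-1],None,fx=2.8,fy=2.8),cv2.resize(a[150:250,180:280,::-1],(392,392))]))
E
```

```text
time: 8.55
tool_pos: [0.5398, 0.1307, 0.1449]
tool_rot: [-0.0, 0.993, 0.121, 0.007]
contact_force: [5.7, 1.0, 5.9]
gripper_width: 0.595
grasp_force: 61.1
time: 8.85
tool_pos: [0.537, 0.13, 0.141]
tool_rot: [-0.0, 0.993, 0.121, 0.007]
contact_force: [5.1, 1.4, 7.6]
gripper_width: 0.589
grasp_force: 60.8
[0.53696569 0.13005516 0.14100037] [5.76716532 1.81381987 5.79116765]
```

View pics/s4.png

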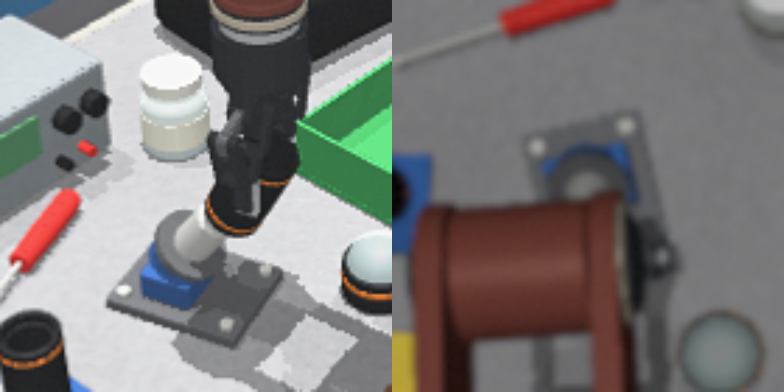

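The sleeve, at about (260,200) in the left crop, is tilted nearly in line with the pin and sits on its nose. Now I slide it along the pin axis in small steps while watching the force.

```bash
python3 -m crank '[{"x":0.23,"y":0,"z":0.33,"turn":0},{"x":0.23,"y":0,"z":0.33,"turn":0},{"x":0.23,"y":0,"z":0.33,"turn":0},{"x":0,"y":0,"z":0,"turn":0}]'
python3 -m crank '[{"x":0.12,"y":0,"z":0.16,"turn":0},{"x":0.12,"y":0,"z":0.16,"turn":0},{"x":0.12,"y":0,"z":0.16,"turn":0},{"x":0,"y":0,"z":0,"turn":0}]'
python3 -m crank '[{"x":0.12,"y":0,"z":0.16,"turn":0},{"x":0,"y":0,"z":0,"turn":0}]'
```

```text
time: 9.35
tool_pos: [0.5439, 0.1323, 0.1304]
tool_rot: [-0.001, 0.993, 0.122, 0.007]
contact_force: [7.3, 4.3, 3.3]
gripper_width: 0.589
grasp_force: 61.5
time: 9.75
tool_pos: [0.5463, 0.1326, 0.127]
tool_rot: [-0.0, 0.993, 0.122, 0.005]
contact_force: [-0.6, 1.0, 12.4]
gripper_width: 0.586
grasp_force: 59.8
time: 9.95
tool_pos: [0.546, 0.1325, 0.1254]
tool_rot: [0.0, 0.993, 0.122, 0.003]
contact_force: [-7.2, -1.2, 16.3]
gripper_width: 0.585
grasp_force: 59.4
```

```bash
python3 -m crank '[{"x":-0.06,"y":0,"z":-0.1,"turn":0},{"x":0.15,"y":0,"z":-0.1,"turn":0},{"x":0.1,"y":0,"z":-0.05,"turn":0},{"x":0,"y":0,"z":0,"turn":0}]'
python3 -m crank '[{"x":0.12,"y":0,"z":0.16,"turn":0},{"x":0.06,"y":0,"z":0.08,"turn":0},{"x":0,"y":0,"z":0,"turn":0}]'
python3 - <<'E'
from h import *
b,db=snap("side"); np.savez('f5.npz',b=b,db=db)
cv2.imwrite('pics/s5.png',cv2.resize(b[200:310,170:290,::-1],None,fx=5,fy=5,interpolation=cv2.INTER_CUBIC))
E
```

```text
time: 10.35
tool_pos: [0.5464, 0.1327, 0.126]
tool_rot: [0.0, 0.993, 0.122, 0.001]
contact_force: [-8.1, -1.6, 12.1]
gripper_width: 0.587
grasp_force: 61.1
time: 10.65
tool_pos: [0.5494, 0.1336, 0.122]
tool_rot: [-0.0, 0.993, 0.122, 0.003]
contact_force: [3.7, 3.1, 4.8]
gripper_width: 0.589
grasp_force: 62.5
```

View pics/s5.png

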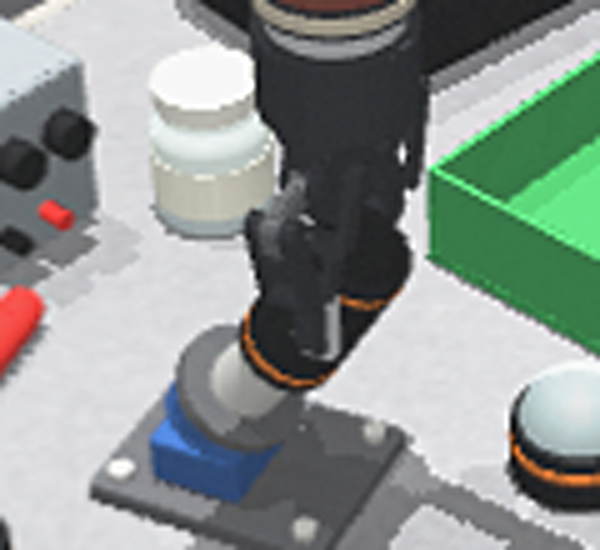

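The sleeve (lower rim at about (290,370)) is in line with the pin, the cone is covered, and there is still 37 mm pin visible below. I continue.

```bash
python3 -m crank '[{"x":0.13,"y":0,"z":0.16,"turn":0},{"x":0.06,"y":0,"z":0.08,"turn":0},{"x":0,"y":0,"z":0,"turn":0}]'
python3 -m crank '[{"x":0.13,"y":0,"z":0.16,"turn":0},{"x":0.06,"y":0,"z":0.08,"turn":0},{"x":0,"y":0,"z":0,"turn":0}]'
python3 -m crank '[{"x":0.12,"y":0,"z":0.16,"turn":0},{"x":0,"y":0,"z":0,"turn":0}]'
```

```text
time: 11.0
tool_pos: [0.5511, 0.1342, 0.1193]
tool_rot: [-0.0, 0.993, 0.122, 0.002]
contact_force: [4.8, 1.7, 5.3]
gripper_width: 0.586
grasp_force: 62.6
time: 11.3
tool_pos: [0.5529, 0.1346, 0.1167]
tool_rot: [-0.0, 0.993, 0.122, 0.002]
contact_force: [4.3, 2.2, 5.5]
gripper_width: 0.59
grasp_force: 62.6
time: 11.5
tool_pos: [0.5541, 0.1349, 0.115]
tool_rot: [-0.0, 0.993, 0.122, 0.002]
contact_force: [5.2, 3.0, 3.7]
gripper_width: 0.586
grasp_force: 62.5
```

```bash
python3 -m crank '[{"x":0.17,"y":0,"z":0.24,"turn":0},{"x":0.17,"y":0,"z":0.24,"turn":0},{"x":0,"y":0,"z":0,"turn":0}]'
python3 -m crank '[{"x":0.17,"y":0,"z":0.24,"turn":0},{"x":0.17,"y":0,"z":0.24,"turn":0},{"x":0.17,"y":0,"z":0.24,"turn":0},{"x":0,"y":0,"z":0,"turn":0}]'
python3 to.py
```

```text
time: 11.8
tool_pos: [0.5575, 0.1358, 0.1099]
tool_rot: [-0.0, 0.993, 0.122, 0.003]
contact_force: [6.5, 3.8, 2.1]
gripper_width: 0.585
grasp_force: 62.3
time: 12.2
tool_pos: [0.5624, 0.1371, 0.1026]
tool_rot: [-0.001, 0.993, 0.122, 0.003]
contact_force: [6.2, 2.8, 2.2]
gripper_width: 0.585
grasp_force: 62.3
t 12.2 pos [0.5624 0.1371 0.1026] x-axis ang 0.244 F [6.2 2.8 2.2] w 0.585 g 62.300558891147375
```

```bash
python3 -m crank '[{"x":0.17,"y":0,"z":0.24,"turn":0},{"x":0.17,"y":0,"z":0.24,"turn":0},{"x":0.17,"y":0,"z":0.24,"turn":0},{"x":0.17,"y":0,"z":0.24,"turn":0},{"x":0,"y":0,"z":0,"turn":0}]'
python3 -m crank '[{"x":0.12,"y":0,"z":0.16,"turn":0},{"x":0.06,"y":0,"z":0.08,"turn":0},{"x":0,"y":0,"z":0,"turn":0}]'
python3 -m crank '[{"x":0.06,"y":0,"z":0.08,"turn":0},{"x":0.06,"y":0,"z":0.08,"turn":0},{"x":0,"y":0,"z":0,"turn":0}]'
```

```text
time: 12.7
tool_pos: [0.569, 0.1387, 0.093]
tool_rot: [-0.001, 0.993, 0.122, 0.002]
contact_force: [6.9, 4.0, 1.9]
gripper_width: 0.588
grasp_force: 62.3
time: 13.0
tool_pos: [0.5704, 0.1391, 0.0909]
tool_rot: [-0.0, 0.993, 0.122, 0.002]
contact_force: [4.5, 2.8, 4.9]
gripper_width: 0.587
grasp_force: 62.5
time: 13.3
tool_pos: [0.5713, 0.1393, 0.0897]
tool_rot: [-0.0, 0.993, 0.122, 0.002]
contact_force: [2.4, 2.5, 6.6]
gripper_width: 0.587
grasp_force: 62.7
```

```bash
python3 -m crank '[{"x":0.06,"y":0,"z":0.08,"turn":0},{"x":0.06,"y":0,"z":0.08,"turn":0},{"x":0,"y":0,"z":0,"turn":0}]'
python3 -m crank '[{"x":0.06,"y":0,"z":0.08,"turn":0},{"x":0.06,"y":0,"z":0.08,"turn":0},{"x":0,"y":0,"z":0,"turn":0}]'
```

```text
time: 13.6
tool_pos: [0.571, 0.1391, 0.0889]
tool_rot: [-0.0, 0.993, 0.122, -0.001]
contact_force: [-7.6, -0.9, 15.9]
gripper_width: 0.587
grasp_force: 61.0
time: 13.9
tool_pos: [0.5701, 0.1388, 0.0871]
tool_rot: [0.001, 0.993, 0.122, -0.004]
contact_force: [-14.5, -3.1, 20.4]
gripper_width: 0.586
grasp_force: 59.4
```

```bash
python3 -m crank '[{"x":-0.08,"y":0,"z":-0.11,"turn":0},{"x":0,"y":0,"z":0,"turn":0}]'
python3 -m crank '[{"x":0,"y":0,"z":0,"turn":0},{"x":0,"y":0,"z":0,"turn":0},{"x":0,"y":0,"z":0,"turn":0},{"x":0,"y":0,"z":0,"turn":0}]' 100
python3 to.py
python3 - <<'E'
from h import *
b,db=snap("side"); np.savez('f6.npz',b=b,db=db)
cv2.imwrite('pics/s6.png',cv2.resize(b[200:310,170:290,::-1],None,fx=4,fy=4,interpolation=cv2.INTER_CUBIC))
E
```

```text
time: 14.1
tool_pos: [0.5701, 0.1388, 0.087]
tool_rot: [0.0, 0.993, 0.122, -0.002]
contact_force: [-7.9, -1.1, 13.2]
gripper_width: 0.587
grasp_force: 60.8
time: 14.5
tool_pos: [0.5708, 0.1389, 0.0849]
tool_rot: [0.0, 0.993, 0.122, -0.001]
contact_force: [0.6, -0.5, -1.3]
gripper_width: 1.001
grasp_force: 0.0
t 14.5 pos [0.5708 0.1389 0.0849] x-axis ang 0.244 F [ 0.6 -0.5 -1.3] w 1.001 g 0.0
```

View pics/s6.png

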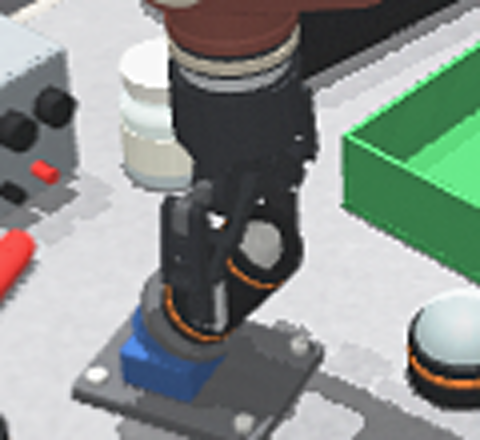

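The sleeve is fully home: its rim is against the collar (200,330) and the pin's end shows through the bore at (262,243). It is a good sleeve, so the lever goes towards green (+y).

```bash
python3 -m crank '[{"x":0,"y":0,"z":-2,"turn":0},{"x":0,"y":0,"z":-4,"turn":0},{"x":0,"y":0,"z":-5,"turn":0},{"x":0,"y":0,"z":-5,"turn":0},{"x":0,"y":0,"z":-5,"turn":0}]'
python3 -m crank '[{"x":0,"y":0,"z":-5,"turn":0},{"x":0,"y":0,"z":0,"turn":0}]' 0
python3 - <<'E'
from h import *
from scipy.optimize import least_squares
b,db=snap("side"); a,da=snap("top")
for n,d in(("side",db),("top",da)):
    C=cloud(n,d).reshape(-1,3); o=np.array([.6073,.1482,.06]); t=np.radians(35); l=3.379
    ax=np.array([np.sin(t)*np.cos(l),np.sin(t)*np.sin(l),np.cos(t)]); q=C-o; s=q@ax; r=np.linalg.norm(q-s[:,None]*ax,axis=1)
    k=(r<.034)&(r>.018)&(s>.01)&(s<.12); print(n,k.sum(),'s pct',np.percentile(s[k],[2,50,98]).round(4),'r',np.median(r[k]).round(4))
E
python3 to.py "(.441,-.345,.34)"
```

```text
time: 15.05
tool_pos: [0.5711, 0.139, 0.2976]
tool_rot: [0.0, 0.993, 0.122, -0.0]
contact_force: [0.9, 0.0, 0.7]
gripper_width: 0.998
grasp_force: 0.0
time: 15.25
tool_pos: [0.5744, 0.1394, 0.3564]
tool_rot: [0.0, 0.993, 0.122, 0.008]
contact_force: [1.2, 0.2, 0.5]
gripper_width: 0.693
grasp_force: 0.0
side 630 s pct [0.0112 0.064  0.0924] r 0.0249
top 150 s pct [0.0485 0.0831 0.0924] r 0.0248
t 15.35 pos [0.5722 0.1391 0.3479] x-axis ang 0.244 F [ 0.4 -0.4 -0.4] w 0.519 g 0.0
(.441,-.345,.34) tool cm [-24.42  43.82   0.73] len 50.2
```

Sleeve top is at 92 mm up the pin, so mid-length is about 46 mm: home. Now to the lever.

```bash
python3 -m crank '[{"x":-2.2,"y":4,"z":0,"turn":0},{"x":-2.2,"y":4,"z":0,"turn":0},{"x":-2.2,"y":4,"z":0,"turn":0},{"x":-2.2,"y":4,"z":0,"turn":0},{"x":-2.2,"y":4,"z":0,"turn":0}]'
python3 -m crank '[{"x":-2.2,"y":4,"z":0,"turn":0},{"x":-2.2,"y":4,"z":0,"turn":0},{"x":-2.2,"y":4,"z":0,"turn":0},{"x":-2.2,"y":4,"z":0,"turn":0},{"x":-2.2,"y":4,"z":0,"turn":0}]'
python3 -m crank '[{"x":-2.2,"y":3.8,"z":0.5,"turn":0},{"x":0,"y":0,"z":0,"turn":0}]'
python3 to.py "(.441,-.345,.222)"
```

```text
time: 15.85
tool_pos: [0.5115, -0.0828, 0.3428]
tool_rot: [-0.001, 0.993, 0.122, -0.002]
contact_force: [0.6, -0.5, 0.5]
gripper_width: -0.0
grasp_force: 0.0
time: 16.35
tool_pos: [0.4532, -0.3033, 0.3428]
tool_rot: [-0.002, 0.993, 0.122, -0.002]
contact_force: [1.4, 0.6, -0.1]
gripper_width: -0.005
grasp_force: 0.0
time: 16.55
tool_pos: [0.4398, -0.3476, 0.3363]
tool_rot: [-0.002, 0.993, 0.119, -0.003]
contact_force: [0.2, 0.5, -1.6]
gripper_width: -0.0
grasp_force: 0.0
t 16.55 pos [ 0.4398 -0.3476  0.3363] x-axis ang 0.238 F [ 0.2  0.5 -1.6] w -0.0 g 0.0
(.441,-.345,.222) tool cm [ 0.24 -0.16 11.43] len 11.4
```

```bash
python3 -m crank '[{"x":0.1,"y":0,"z":4,"turn":0},{"x":0.1,"y":0,"z":4,"turn":0},{"x":0,"y":0,"z":3.5,"turn":0},{"x":0,"y":0,"z":0,"turn":0}]'
python3 -m crank '[{"x":0.5,"y":-2,"z":0,"turn":0},{"x":0.4,"y":-1.5,"z":0,"turn":0},{"x":0.25,"y":-1,"z":0,"turn":0},{"x":0.25,"y":-1,"z":0,"turn":0}]'
python3 -m crank '[{"x":0.25,"y":-1,"z":0.1,"turn":0},{"x":0.25,"y":-1,"z":0.2,"turn":0},{"x":0.25,"y":-1,"z":0.3,"turn":0},{"x":0,"y":0,"z":0,"turn":0}]'
python3 to.py "(.441,-.234,.215)"
```

```text
time: 16.95
tool_pos: [0.4412, -0.3399, 0.2169]
tool_rot: [-0.006, 0.993, 0.122, -0.005]
contact_force: [-1.1, 1.0, -1.3]
gripper_width: -0.001
grasp_force: 0.0
time: 17.35
tool_pos: [0.4454, -0.2869, 0.227]
tool_rot: [0.001, 0.993, 0.122, 0.001]
contact_force: [1.7, -2.8, -1.8]
gripper_width: -0.005
grasp_force: 1.7
time: 17.75
tool_pos: [0.4445, -0.2546, 0.2196]
tool_rot: [-0.001, 0.993, 0.122, -0.0]
contact_force: [0.2, 0.3, -0.4]
gripper_width: 0.002
grasp_force: 0.0
t 17.75 pos [ 0.4445 -0.2546  0.2196] x-axis ang 0.245 F [ 0.2  0.3 -0.4] w 0.002 g 0.0
(.441,-.234,.215) tool cm [ 0.16 -2.08  0.46] len 2.1
```

```bash
python3 -m crank '[{"x":0.2,"y":-1,"z":0.3,"turn":0},{"x":0.2,"y":-1,"z":0.2,"turn":0},{"x":0,"y":0,"z":0,"turn":0}]'
python3 -m crank '[{"x":0.1,"y":-0.5,"z":0,"turn":0},{"x":0,"y":0,"z":0,"turn":0}]'
python3 -m crank '[{"x":0.1,"y":-0.5,"z":0,"turn":0},{"x":0,"y":0,"z":0,"turn":0}]'
python3 - <<'E'
from h import *
b,db=snap("side"); a,da=snap("top"); np.savez('f7.npz',a=a,da=da,b=b,db=db)
for n,im,d in(("top",a,da),("side",b,db)):
    h=cv2.cvtColor(im,cv2.COLOR_RGB2HSV);m=cv2.inRange(h,(5,170,120),(18,255,255))>0
    P=cloud(n,d)[m];P=P[(P[:,2]>.17)&(abs(P[:,0]-.44)<.04)];print(n,len(P),P.mean(0).round(4) if len(P) else 0)
E
```

```text
time: 18.05
tool_pos: [0.444, -0.2412, 0.2161]
tool_rot: [0.008, 0.993, 0.121, -0.0]
contact_force: [1.4, -22.2, -6.1]
gripper_width: 0.0
grasp_force: 10.4
time: 18.25
tool_pos: [0.4439, -0.2408, 0.2164]
tool_rot: [0.013, 0.993, 0.12, -0.0]
contact_force: [3.3, -35.8, -10.3]
gripper_width: -0.001
grasp_force: 17.9
time: 18.45
tool_pos: [0.4438, -0.2404, 0.2167]
tool_rot: [0.019, 0.993, 0.119, 0.0]
contact_force: [6.5, -52.5, -14.6]
gripper_width: -0.0
grasp_force: 25.9
top 0 0
side 78 [ 0.4387 -0.2059  0.2337]
```

```bash
python3 -m crank '[{"x":-0.2,"y":1,"z":0,"turn":0},{"x":-0.5,"y":2,"z":0,"turn":0},{"x":0,"y":0,"z":-4,"turn":0},{"x":0,"y":0,"z":-5,"turn":0},{"x":0,"y":0,"z":-4.5,"turn":0}]'
python3 -m crank '[{"x":0,"y":0,"z":0,"turn":0}]' 100
python3 - <<'E'
from h import *
b,db=snap("side"); a,da=snap("top"); np.savez('f8.npz',a=a,da=da,b=b,db=db)
P8=cloud("top",da)
for n,im,d in(("top",a,da),("side",b,db)):
    h=cv2.cvtColor(im,cv2.COLOR_RGB2HSV);m=cv2.inRange(h,(5,170,120),(18,255,255))>0
    P=cloud(n,d)[m];P=P[(P[:,2]>.17)&(abs(P[:,0]-.44)<.04)];print(n,len(P),P.mean(0).round(4) if len(P) else 0)
C=P8.reshape(-1,3);k=(abs(C[:,0]-.56)<.05)&(C[:,2]>.08)&(C[:,1]>-.40)&(C[:,1]<-.2);Q=C[k]
p=np.polyfit(Q[:,1],Q[:,2],1);print('chute slope',np.arctan(p[0]),len(Q),'z at',[(y,np.polyval(p,y).round(3)) for y in(-.25,-.28,-.31)])
k=(C[:,2]>.14)&(C[:,0]>.45)&(C[:,0]<.67)&(C[:,1]>-.42)&(C[:,1]<-.17);print('x range',np.percentile(C[k][:,0],[1,99]),'y',np.percentile(C[k][:,1],[1,99]))
cv2.imwrite('pics/s8.png',np.hstack([b[120:320,180:460,::-1],cv2.resize(a[150:290,270:466,::-1],(280,200))]))
E
python3 to.py "(.571,.139,.30)"
```

```text
time: 19.05
tool_pos: [0.4432, -0.256, 0.3517]
tool_rot: [-0.001, 0.993, 0.121, -0.001]
contact_force: [1.8, 0.1, 0.8]
gripper_width: 0.001
grasp_force: 0.0
time: 19.15
tool_pos: [0.4455, -0.2575, 0.359]
tool_rot: [0.004, 0.993, 0.121, 0.005]
contact_force: [0.3, -0.4, 0.9]
gripper_width: 0.155
grasp_force: 0.0
top 41 [ 0.4441 -0.2141  0.2393]
side 77 [ 0.4388 -0.206   0.2335]
chute slope -0.7042491142565163 1796 z at [(-0.25, np.float64(0.119)), (-0.28, np.float64(0.145)), (-0.31, np.float64(0.17))]
x range [0.45045128 0.646646  ] y [-0.35031801 -0.19137432]
t 19.25 pos [ 0.444  -0.2564  0.3519] x-axis ang 0.244 F [-0.3  0.3 -0.6] w 0.33 g 0.0
(.571,.139,.30) tool cm [ 21.86 -35.31   5.17] len 41.8
```

View pics/s8.png

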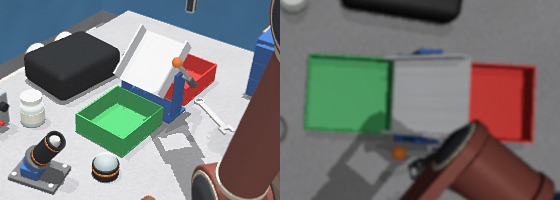

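The chute slopes down into the green bin (right crop) and the lever's knob (178,62 in the left crop) is over towards it. The sleeve sits on the pin at (45,150). I return to take it off.

```bash
python3 -m crank '[{"x":2.4,"y":-3.9,"z":0,"turn":0},{"x":2.4,"y":-3.9,"z":0.3,"turn":0},{"x":2.4,"y":-3.9,"z":0.5,"turn":0},{"x":2.4,"y":-3.9,"z":0.5,"turn":0},{"x":2.4,"y":-3.9,"z":0.6,"turn":0}]'
python3 -m crank '[{"x":2.4,"y":-3.9,"z":0.6,"turn":0},{"x":2.4,"y":-3.9,"z":0.6,"turn":0},{"x":2.4,"y":-3.9,"z":0.6,"turn":0},{"x":2.4,"y":-3.9,"z":0.6,"turn":0},{"x":0,"y":0,"z":0,"turn":0}]'
python3 to.py "(.571,.139,.088)"
```

```text
time: 19.75
tool_pos: [0.5124, -0.0361, 0.3285]
tool_rot: [-0.001, 0.993, 0.121, -0.002]
contact_force: [0.8, -0.1, -0.5]
gripper_width: 0.997
grasp_force: 0.0
time: 20.25
tool_pos: [0.5672, 0.1408, 0.3024]
tool_rot: [-0.001, 0.992, 0.125, -0.004]
contact_force: [-0.0, -0.5, -0.5]
gripper_width: 1.002
grasp_force: 0.0
t 20.25 pos [0.5672 0.1408 0.3024] x-axis ang 0.25 F [-0.  -0.5 -0.5] w 1.002 g 0.0
(.571,.139,.088) tool cm [ 0.48  0.33 21.44] len 21.4
```

```bash
python3 -m crank '[{"x":0.2,"y":0.1,"z":4,"turn":0},{"x":0.2,"y":0.1,"z":4,"turn":0},{"x":0,"y":0,"z":2,"turn":0},{"x":0,"y":0,"z":0,"turn":0},{"x":0,"y":0,"z":0,"turn":0}]'
python3 to.py "(.571,.139,.088)"
```

```text
time: 20.75
tool_pos: [0.5723, 0.135, 0.2062]
tool_rot: [-0.0, 0.993, 0.121, -0.001]
contact_force: [0.5, 0.2, 0.2]
gripper_width: 1.003
grasp_force: 0.0
t 20.75 pos [0.5723 0.135  0.2062] x-axis ang 0.243 F [0.5 0.2 0.2] w 1.003 g 0.0
(.571,.139,.088) tool cm [ 0.   -0.42 11.82] len 11.8
```

```bash
python3 -m crank '[{"x":0,"y":-0.4,"z":3,"turn":0},{"x":0,"y":0,"z":3,"turn":0},{"x":0,"y":0,"z":3,"turn":0},{"x":0,"y":0,"z":2,"turn":0},{"x":0,"y":0,"z":0.8,"turn":0}]'
python3 -m crank '[{"x":0,"y":0,"z":0,"turn":0},{"x":0,"y":0,"z":0,"turn":0}]'
python3 to.py
python3 -m crank '[{"x":0,"y":0,"z":0,"turn":0},{"x":0,"y":0,"z":0,"turn":0},{"x":0,"y":0,"z":0,"turn":0},{"x":0,"y":0,"z":0,"turn":0},{"x":0,"y":0,"z":0,"turn":0}]' 0
python3 -m crank '[{"x":0,"y":0,"z":0,"turn":0},{"x":-0.12,"y":0,"z":-0.16,"turn":0},{"x":-0.17,"y":0,"z":-0.24,"turn":0},{"x":0,"y":0,"z":0,"turn":0}]'
```

```text
time: 21.25
tool_pos: [0.5718, 0.139, 0.0885]
tool_rot: [0.0, 0.993, 0.121, -0.001]
contact_force: [0.4, 0.0, 0.0]
gripper_width: 1.002
grasp_force: 0.0
time: 21.45
tool_pos: [0.5736, 0.1393, 0.0913]
tool_rot: [0.0, 0.993, 0.122, 0.002]
contact_force: [-0.9, -0.1, 0.1]
gripper_width: 0.998
grasp_force: 0.0
t 21.45 pos [0.5736 0.1393 0.0913] x-axis ang 0.244 F [-0.9 -0.1  0.1] w 0.998 g 0.0
time: 21.95
tool_pos: [0.5728, 0.1394, 0.0907]
tool_rot: [-0.0, 0.993, 0.122, 0.001]
contact_force: [-2.2, 0.0, 5.8]
gripper_width: 0.583
grasp_force: 62.8
time: 22.35
tool_pos: [0.5703, 0.139, 0.0939]
tool_rot: [-0.0, 0.993, 0.122, 0.002]
contact_force: [3.7, 2.0, 1.7]
gripper_width: 0.587
grasp_force: 62.4
```

Gripped; pulling off along the axis.

```bash
python3 -m crank '[{"x":-0.4,"y":0,"z":-0.57,"turn":0},{"x":-0.57,"y":0,"z":-0.82,"turn":0},{"x":-0.57,"y":0,"z":-0.82,"turn":0},{"x":0,"y":0,"z":0,"turn":0}]'
python3 -m crank '[{"x":-0.57,"y":0,"z":-0.82,"turn":0},{"x":-0.57,"y":0,"z":-0.82,"turn":0},{"x":-0.57,"y":0,"z":-0.82,"turn":0},{"x":-0.57,"y":0,"z":-0.82,"turn":0},{"x":0,"y":0,"z":0,"turn":0}]'
python3 -m crank '[{"x":-0.57,"y":0,"z":-0.82,"turn":0},{"x":-0.57,"y":0,"z":-0.82,"turn":0},{"x":-0.57,"y":0,"z":-0.82,"turn":0},{"x":-0.57,"y":0,"z":-0.82,"turn":0},{"x":0,"y":0,"z":0,"turn":0}]'
python3 to.py "(.48,.10,.33)" "(.55,-.28,.33)"
```

```text
time: 22.75
tool_pos: [0.5548, 0.135, 0.1164]
tool_rot: [-0.0, 0.993, 0.122, 0.001]
contact_force: [2.2, 2.2, 3.1]
gripper_width: 0.585
grasp_force: 62.6
time: 23.25
tool_pos: [0.5318, 0.1291, 0.1487]
tool_rot: [0.0, 0.993, 0.122, 0.0]
contact_force: [0.4, -0.6, -1.1]
gripper_width: 0.584
grasp_force: 62.6
time: 23.75
tool_pos: [0.5105, 0.1238, 0.1827]
tool_rot: [0.0, 0.993, 0.122, 0.002]
contact_force: [-0.6, -0.2, -1.3]
gripper_width: 0.583
grasp_force: 62.6
t 23.75 pos [0.5105 0.1238 0.1827] x-axis ang 0.244 F [-0.6 -0.2 -1.3] w 0.583 g 62.587585682049394
(.48,.10,.33) tool cm [ -3.49   1.58 -14.74] len 15.2
(.55,-.28,.33) tool cm [ -5.86  40.15 -14.73] len 43.2
```

```bash
python3 -m crank '[{"x":0,"y":0.5,"z":-4,"turn":0},{"x":0,"y":1,"z":-4,"turn":0},{"x":-0.5,"y":3,"z":-3,"turn":0},{"x":-0.5,"y":4,"z":-2,"turn":0},{"x":-0.6,"y":4,"z":0,"turn":0}]'
python3 -m crank '[{"x":-0.6,"y":4,"z":0,"turn":0},{"x":-0.6,"y":4,"z":0,"turn":0},{"x":-0.6,"y":4,"z":0,"turn":0},{"x":-0.6,"y":4,"z":0,"turn":0},{"x":-0.6,"y":4,"z":0,"turn":0}]'
python3 -m crank '[{"x":-0.6,"y":4,"z":0,"turn":0},{"x":-0.6,"y":3,"z":0,"turn":0},{"x":0,"y":0,"z":0,"turn":0},{"x":0,"y":0,"z":0,"turn":0}]'
python3 to.py "(.549,-.282,.21)"
python3 - <<'E'
from h import *
b,db=snap("side"); C=cloud("side",db).reshape(-1,3); p=manip.state()['tool_pos']
cv2.imwrite('pics/s9.png',cv2.resize(b[60:320,200:460,::-1],None,fx=2,fy=2))
E
```

```text
time: 24.25
tool_pos: [0.5264, -0.0025, 0.3155]
tool_rot: [0.001, 0.992, 0.122, 0.004]
contact_force: [1.4, -0.7, -2.0]
gripper_width: 0.587
grasp_force: 63.2
time: 24.75
tool_pos: [0.5438, -0.2044, 0.3105]
tool_rot: [-0.0, 0.993, 0.122, 0.0]
contact_force: [-0.2, -0.1, -1.8]
gripper_width: 0.583
grasp_force: 63.2
time: 25.15
tool_pos: [0.549, -0.2739, 0.3101]
tool_rot: [-0.001, 0.993, 0.121, -0.0]
contact_force: [-0.3, -0.2, -1.3]
gripper_width: 0.585
grasp_force: 63.3
t 25.15 pos [ 0.549  -0.2739  0.3101] x-axis ang 0.243 F [-0.3 -0.2 -1.3] w 0.585 g 63.29557590186596
(.549,-.282,.21) tool cm [-0.19  0.8  10.01] len 10.0
```

View pics/s9.png

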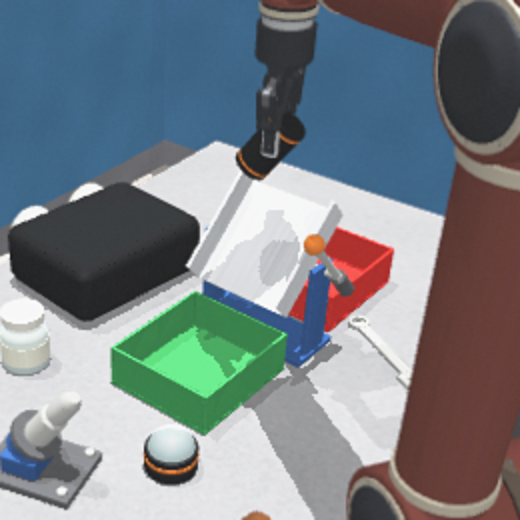

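The tilted sleeve (270,145) is above the chute (260,240), which slopes into green. Lowering, then releasing.

```bash
python3 -m crank '[{"x":-0.1,"y":0.4,"z":3,"turn":0},{"x":0,"y":0,"z":3,"turn":0},{"x":0,"y":0,"z":2.5,"turn":0},{"x":0,"y":0,"z":1.3,"turn":0},{"x":0,"y":0,"z":0,"turn":0}]'
python3 to.py
```

```text
time: 25.7
tool_pos: [0.5482, -0.2759, 0.2102]
tool_rot: [-0.002, 0.992, 0.122, -0.002]
contact_force: [-0.6, -0.7, -2.3]
gripper_width: 0.583
grasp_force: 63.2
t 25.7 pos [ 0.5482 -0.2759  0.2102] x-axis ang 0.245 F [-0.6 -0.7 -2.3] w 0.583 g 63.221961027011275
```

```bash
python3 -m crank '[{"x":0,"y":0,"z":0,"turn":0},{"x":0,"y":0,"z":0,"turn":0},{"x":0,"y":0,"z":0,"turn":0},{"x":0,"y":0,"z":-1,"turn":0},{"x":0,"y":0,"z":-3,"turn":0}]' 100
python3 -m crank '[{"x":0,"y":0,"z":-4,"turn":0},{"x":0,"y":0,"z":-4,"turn":0},{"x":0,"y":0,"z":-4,"turn":0},{"x":0,"y":0,"z":-2,"turn":0},{"x":0,"y":0,"z":0,"turn":0}]'
python3 -m crank '[{"x":0,"y":0,"z":0,"turn":0},{"x":0,"y":0,"z":0,"turn":0},{"x":0,"y":0,"z":0,"turn":0},{"x":0,"y":0,"z":0,"turn":0},{"x":0,"y":0,"z":0,"turn":0}]'
python3 - <<'E'
from h import *
b,db=snap("side")
cv2.imwrite('pics/s10.png',b[:,:,::-1])
h=cv2.cvtColor(b,cv2.COLOR_RGB2HSV);m=cv2.inRange(h,(5,170,120),(18,255,255))>0
P=cloud("side",db)[m];P=P[(P[:,2]>.17)&(abs(P[:,0]-.44)<.04)];print(len(P),P.mean(0).round(4))
E
```

```text
time: 26.2
tool_pos: [0.5478, -0.2769, 0.2507]
tool_rot: [-0.002, 0.993, 0.122, -0.002]
contact_force: [0.3, 0.2, -0.0]
gripper_width: 0.999
grasp_force: 0.0
time: 26.7
tool_pos: [0.5502, -0.2784, 0.3995]
tool_rot: [0.003, 0.993, 0.122, 0.004]
contact_force: [-0.5, -0.3, 0.3]
gripper_width: 1.0
grasp_force: 0.0
time: 27.2
tool_pos: [0.549, -0.2775, 0.3917]
tool_rot: [-0.001, 0.993, 0.122, -0.001]
contact_force: [0.0, 0.1, -0.0]
gripper_width: 1.003
grasp_force: 0.0
77 [ 0.4385 -0.2055  0.2338]
```

View pics/s10.png

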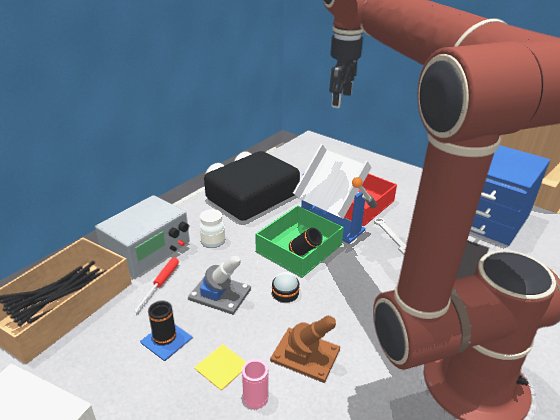

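The sleeve lies in the green bin at (306,240). The lever is over (357,183) and the wait sleeve still stands on blue (161,322). I check that it is at rest and how high it lies, then hand in.

```bash
python3 -m crank '[{"x":0,"y":0,"z":0,"turn":0},{"x":0,"y":0,"z":0,"turn":0},{"x":0,"y":0,"z":0,"turn":0},{"x":0,"y":0,"z":0,"turn":0},{"x":0,"y":0,"z":0,"turn":0}]'
python3 - <<'E'
from h import *
o=cv2.imread('pics/s10.png')[:,:,::-1].astype(int)
b,db=snap("side"); print('change',np.abs(b[205:275,255:345].astype(int)-o[205:275,255:345]).max())
P=cloud("side",db)[225:260,285:325]; k=(b[225:260,285:325].max(2)<60); Q=P[k]; print(k.sum(),np.nanpercentile(Q,[5,50,95],axis=0).round(3))
if np.nanpercentile(Q[:,2],50)<.08: print(manip.job_done())
E
```

```text
time: 27.75
tool_pos: [0.5492, -0.2776, 0.3927]
tool_rot: [-0.0, 0.993, 0.122, 0.0]
contact_force: [-0.0, -0.5, -0.1]
gripper_width: 0.999
grasp_force: 0.0
change 110
468 [[ 0.486 -0.126  0.034]
 [ 0.513 -0.086  0.068]
 [ 0.546 -0.077  0.097]]
the job is handed in; nothing more can be done
None
```

I handed the job in at about 28 s. The sleeve slid fully home on the gauge pin, so it is good, and it went down the chute into the green bin with the lever left over. The verdict wasn't shown. My last check is not conclusive that the sleeve had come to rest: two pictures 0.5 s apart differed around it, from motion or image noise. Its visible surface reached up to about 97 mm, so it may be leaning. I didn't measure its middle, which should be under the 75 mm limit.

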